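# Load and start the plate reader

## Robot

A 6-joint arm with a two-finger parallel gripper is mounted at the origin on the work surface. World frame = base frame: x ahead of the robot, y to its left, z up, the work surface at z = 0. Lengths are in m, angles in rad, forces in N, time in s.
With the tool pointing down it reaches from about 0.325 to 0.85 m from the base axis. Payload 4.4 kg.
Tool frame: the origin (TCP) lies at the very end of the fingers, on their centre line; the grasp point (between the pads) lies 19 mm behind it (manip.pinch_z is the distance from the TCP to the grasp point, in m); z points along the fingers, y is the line along which they close (so a half turn about z gives the same grasp; the last joint's range is limited). The gripper opens to 94 mm and grips with 3 to 60 N. Pads are 16 mm wide; open, the fingers measure 119 mm over their backs; the gripper's body (75 mm by 177 mm) begins 78 mm behind the grasp point.
Start: joints at [0.956, 0.207, 1.542, -0, 1.393, -0.15], TCP at [0.258, 0.514, 0.185] pointing down, gripper open.
Joint ranges: [-2.73, 2.73], [-0.86, 2.22], [0.23, 2.46], [-1.11, 4.25], [0.08, 2.63], [-2.82, 2.82]. Speed limits (rad/s): [2.79, 2.79, 3.14, 3.14, 3.14, 3.14].

## Interface

Orientations are given as a unit quaternion [x, y, z, w].
In Python, from station import manip, grab_frame, camera_params gives the robot as it stands.
- The arm moves only by the tool carry_out, never from a script. Its argument "rows" is text: rows parted by semicolons, each of 7 numbers parted by spaces: the opening, from 0 (shut) to 1 (fully open), then the shift along the tool's x, y, z as a fraction of full scale, then the turn, a rotation vector about the tool's x, y, z as a fraction of full scale. A call has 1 to 12 rows; each row is the pose to reach, as a shift and turn from the pose commanded when the call began, along the tool's axes at that moment, turning the shorter way round; what a row does not reach only later rows make up. Full scale, the value 1, is 80 mm for a shift and pi rad for a turn. A row lasts 1/10 s, in which the tool goes at most 50 mm and 8.59 degrees, less where a joint would pass 70% of its speed; a pose out of reach is approached as far as the arm can. A call with a number of a shift or a turn outside -1 to 1 is refused whole. A call with a gripper value outside its range is refused whole. The fingers move at their own pace and stop on an object; "squeeze" is the grip in N (left out, the last holds). Time passes only in rows, so rows that repeat a pose let the fingers close. It gives the time, the measured TCP pose, the force, the opening and the grip force at its end, in the units of the state.
- manip.observe(): the state, without advancing time (a new reading comes with each control period).
- grab_frame(name): name is "scene" or "side" or "wrist"; returns (picture, depth): 384x512x3 uint8, red, green, blue; 384x512 float32, m along the optical axis (not along the pixel's ray), 0 where there is no reading.
- camera_params(name): a dict with "fx", "fy", "cx", "cy" (pixels), "R" (3x3) and "t" (3): a world point X has camera coordinates R X + t. Camera axes: x right, y down, z forward; pixel columns grow to the right and rows downward; lengths in m; the calibration is good to about 2 mm. A picture is of the moment at which its call begins: read the wrist's pose just before it. camera_params takes no time and is no camera call; for the wrist camera it gives the pose at the moment of the call.
- manip.finish_job(): hands the job in; it is judged then, once.
The state is a dict: "clock": time; "q": joint angles; "joint_velocities": joint speeds; "joint_torque": joint torques, N m; "tcp_pos": TCP position; "ee_rot": TCP orientation; "wrist_force": force on the tool from outside, world axes, zero at the start; "wrist_torque": the same for the moment, N m; "opening": opening from 0.0 (shut) to 1.0 (fully open); "gripper_force": force on a finger pad.
Only numpy, scipy, OpenCV 4.12 (cv2) and the standard library are available. Lean on these libraries where they do the work, as an engineer would, in place of code of your own. Each camera call takes 0.05 s, during which the arm holds its last target. There are 200 camera calls.

## Task

Start the plate reader: with your fingertips push the carriage with the microplate fully home into the reader, then push the open lid down until it is fully shut, and only then press the green start button down and let it go. Nothing is to be picked up: the plate stays seated in its carriage, the red stop button is left alone and the other things on the bench stay where they are.

Things in the scene. Friction and masses are not known exactly. Their poses are not given: they have to be found in the camera images.
- reader: The plate reader, a fixed white instrument with green trim. Origin on the bench under the lid's hinge line, at the middle of the loading bay; its x axis points to its back, y to its left, z up. Its front part (x -160 to 0 mm, y -170 to 105 mm) is a deck 115 mm high with a bay (160 mm wide, open to the front and the top); the rear housing (x 0 to 130 mm) is 157 mm high. The yaw and place vary.
- carriage (a joint): Plate carriage, an aluminium tray with a green front panel (150 mm wide, 12 mm thick, from 45 to 107 mm above the bench) that slides along the reader's x axis. Value: m pulled out to -x of the reader; 0 is fully home against its stop, 0.125 the most. It starts 0.07 to 0.11 out; about 2 N moves it and it stays where it is left. When home, the panel's face still stands 25 mm in front of the deck.
- carriage_push (a point): Middle of the front face of the carriage's green panel, 90 mm above the bench; moves with the carriage. Push here along the reader's +x.
- nest (a point): Centre of the floor of the plate's nest in the carriage, 68 mm above the bench; a rim 6 mm high surrounds the nest. Moves with the carriage; same axes as the reader.
- lid (a joint): White lid (176 mm wide, 12 mm thick, reaching 154 mm from its hinge, with a green tab 90 mm wide reaching to 171 mm) over the bay, hinged at the bay's rear edge, the free end towards the reader's -x. Value: rad open, 0 is shut (level), 1.3 the most. It starts 0.92 to 1.15 open; its stiff hinge leaves it where it is put; pushing its upper face near the free end takes 1 to 4 N.
- lid_press (a point): Point on the lid's upper (outer) face, in the middle of its width and 120 mm from the hinge line, where to push it; moves with the lid. 128 mm above the bench when shut.
- lid_hinge (a point): On the lid's hinge axis (along the reader's y), mid-width, 116 mm above the bench. The lid's upper face lies 12 mm above this axis when shut.
- start (a joint): Green start button, 26 mm across, on the deck to the right (reader's -y) of the lid, either in the front or in the rear of two places (125 or 55 mm before the hinge line, 132 mm to the right of the bay's middle). Value: m pressed in; sprung, 0.006 is fully down and takes 4 N. It springs back when let go.
- start_top (a point): Centre of the top of the green start button; press straight down.
- stop (a joint): Red stop button, same kind, in the other of the two places, 70 mm from the green one. Value: m pressed in.
- stop_top (a point): Centre of the top of the red stop button.
- plate: White microplate with blue wells, 86 x 128 x 14 mm, sitting by its weight in the close-fitting nest of the carriage, from which it can be lifted straight up. Origin at the centre of its underside.
- spare_plate: Bystander: spare grey microplate with black wells, 85 x 128 x 15 mm, lying on the bench. Origin at the centre of its underside.
- reagent_bottle: Bystander: amber bottle with blue cap, 60 mm across, 130 mm tall, standing beside the carriage. Origin at the centre of its underside.
- beaker: Bystander: clear glass beaker, 66 mm across, 85 mm tall, standing beside the carriage. Origin at the centre of its underside.
- jar: Bystander: white jar with yellow cap, 60 mm across, 75 mm tall. Origin at the centre of its underside.
- tip_box: Bystander: blue pipette-tip box with milky clear top, 122 x 87 x 75 mm. Origin at the centre of its underside.
- tube_rack: Bystander: orange rack of capped tubes, 70 x 160 x 68 mm. Origin at the centre of its underside.

How it is judged:
By the outcome, as a careful person would: the job done as asked, in the order asked, and still so for the second after the job is handed in, with the robot touching nothing.
It also fails if it takes over 64 s, if anything falls off the work surface, if the arm or the gripper's body presses on something with over 40 N, if the wrist force passes 120 N, or if a joint passes its speed limit or range.

## Working session

There is one attempt and no reset: what is moved stays moved. The work goes in short steps, Python scripts to look and compute and a tool call to move; the robot and the scene stay as the last step left them, time stands still between calls to the robot, and variables do not carry over. Pictures are saved under pics/ and viewed, at most 10 in all, crops included, and the job is handed in when it is done.

Besides the shell and the picture viewer there is one more tool, called after "Request:" as name(argument=value, ...) on one line, values as JSON. carry_out: Moves the arm, as the interface text tells. Shift numbers are shares of 80 mm and turn numbers shares of pi rad, none past 1 either way. Its arguments: {"type":"object","properties":{"rows":{"type":"string"},"squeeze":{"type":"number"}},"required":["rows"]}

```bash
mkdir -p pics; ls
cat > h.py <<'E'
import numpy as np, cv2
from station import manip, grab_frame, camera_params
def pts(name):
    P=camera_params(name); im,d=grab_frame(name)
    v,u=np.indices(d.shape)
    c=np.stack([(u-P['cx'])/P['fx']*d,(v-P['cy'])/P['fy']*d,d],-1)
    w=(c-np.array(P['t']))@np.array(P['R'])
    w[d==0]=np.nan
    return im,d,w
E
python3 - <<'E'
from h import *
ims=[]
for n in("scene","side"):
    im,d,w=pts(n); np.savez(f'{n}.npz',im=im,w=w); cv2.imwrite(f'pics/{n}0.png',im[...,::-1]); print((d>0).mean(),camera_params(n)['t'])
print(manip.observe())
E
```

```text
pics
0.9958750406901041 [-0.06005606 -0.39941435  1.68554197]
0.9963328043619791 [-0.55920045  0.18036766  1.27354549]
{'clock': 0.1, 'q': array([ 9.55477627e-01,  2.07346722e-01,  1.54280681e+00, -4.02381518e-06,
        1.39348128e+00, -1.50503092e-01]), 'joint_velocities': array([-0.00034078, -0.00272821, -0.00258371,  0.00191236, -0.00106849,
       -0.00143884]), 'joint_torque': array([-3.98636848e-04, -3.71864390e+01, -2.82292432e+01,  7.00182701e-02,
        3.11267178e-02, -6.70337522e-05]), 'tcp_pos': array([0.25731361, 0.51335502, 0.18380221]), 'ee_rot': array([ 2.30320791e-01,  9.73114223e-01, -9.47870941e-04, -3.79660184e-04]), 'wrist_force': array([ 0.53732238,  0.70233908, -0.10497236]), 'wrist_torque': array([ 0.0001197 , -0.0274156 ,  0.03487012]), 'gripper_force': 0.0, 'opening': 1.0021786695105808}
```

View pics/scene0.png

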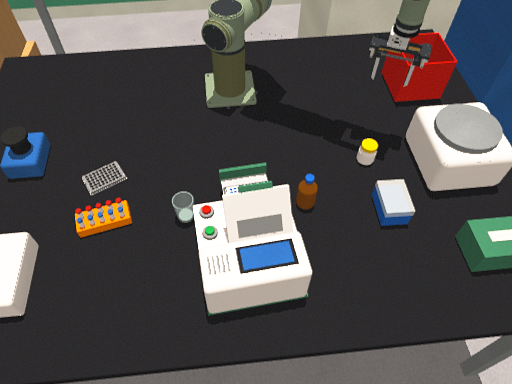

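View pics/side0.png

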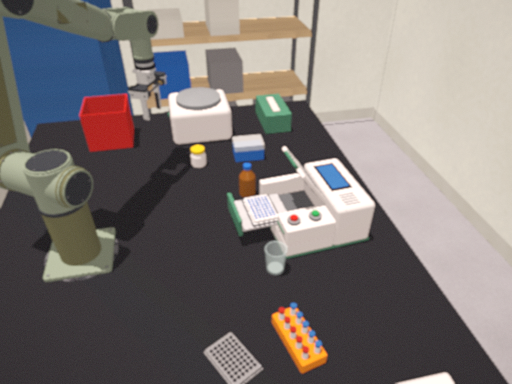

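Run:
```python
from h import *
for n in("scene","side"):
    z=np.load(n+'.npz'); im,w=z['im'],z['w']; hsv=cv2.cvtColor(im,cv2.COLOR_RGB2HSV)
    H,S,V=[hsv[...,i].astype(int) for i in range(3)]; X,Y,Z=[w[...,i] for i in range(3)]
    near=(X>.2)&(X<.9)&(Y>-.3)&(Y<.25)
    m=near&(Z>.15)&(Z<.163)
    m=cv2.morphologyEx(m.astype(np.uint8),cv2.MORPH_OPEN,np.ones((3,3)))
    nn,lab,st,c=cv2.connectedComponentsWithStats(m); k=1+st[1:,4].argmax()
    p=w[lab==k][:,:2].astype(np.float32); print(n,'housing',len(p),cv2.minAreaRect(p), 'z',np.median(w[lab==k][:,2]))
    for nm,mm in (('green',(H>40)&(H<95)&(S>100)&(V>40)),('red',((H<8)|(H>172))&(S>130)&(V>80))):
        mm=(mm&near&(Z>.03)).astype(np.uint8)
        nn,lab,st,c=cv2.connectedComponentsWithStats(mm)
        for i in range(1,nn):
            if st[i,4]>15:
                q=w[lab==i]; print(nm,c[i].round(),st[i,4],np.nanmedian(q,0).round(3),'z',np.nanpercentile(q[:,2],[2,98]).round(3),cv2.minAreaRect(q[:,:2].astype(np.float32)))
    for nm,uv in ():pass
```

```text
scene housing 4465 ((0.8350874185562134, -1.8969178199768066e-05), (0.12456877529621124, 0.2687987685203552), 4.509587287902832) z 0.15546615521735688
green [242. 171.] 434 [0.497 0.002 0.097] z [0.075 0.109] ((0.49328339099884033, 0.0034058839082717896), (0.01843436062335968, 0.14877955615520477), 4.4133172035217285)
green [255. 186.] 193 [0.68  0.02  0.255] z [0.248 0.261] ((0.6796684265136719, 0.02026227116584778), (0.015360277146100998, 0.0869758203625679), 7.646276473999023)
green [209. 230.] 66 [ 0.726 -0.109  0.136] z [0.127 0.14 ] ((0.721298336982727, -0.10926444083452225), (0.02192634344100952, 0.032611653208732605), 86.48772430419922)
red [206. 209.] 65 [ 0.656 -0.114  0.135] z [0.124 0.14 ] ((0.6512144804000854, -0.11457095295190811), (0.03371509909629822, 0.02292938344180584), 0.3247579336166382)
side housing 1830 ((0.8328158259391785, 0.000269964337348938), (0.12627260386943817, 0.27472347021102905), 5.429315090179443) z 0.15585570704938478
green [315. 213.] 25 [ 0.721 -0.116  0.137] z [0.132 0.139] ((0.7205386161804199, -0.11426766216754913), (0.016733653843402863, 0.017850056290626526), 40.240516662597656)
red [294. 217.] 33 [ 0.651 -0.121  0.136] z [0.132 0.14 ] ((0.6513660550117493, -0.11900666356086731), (0.0168790090829134, 0.017133936285972595), 30.862064361572266)
```

Request:
carry_out(rows="0 -0.4 -0.9 -0.2 0 0 -0.174;0 -0.4 -0.9 -0.2 0 0 -0.174;0 -0.4 -0.9 -0.2 0 0 -0.174;0 -0.4 -0.9 -0.2 0 0 -0.174;0 -0.4 -0.9 -0.2 0 0 -0.174;0 -0.4 -0.9 -0.2 0 0 -0.174")

```text
clock: 0.7
tcp_pos: [0.2539, 0.4351, 0.2005]
ee_rot: [-0.04, 0.999, -0.0, -0.0]
wrist_force: [-0.2, 0.1, -0.6]
opening: 0.527
gripper_force: 0.0
```

Request:
carry_out(rows="0 -0.3 -0.94 0 0 0 0;0 -0.3 -0.94 0 0 0 0;0 -0.3 -0.94 0 0 0 0;0 -0.3 -0.94 0 0 0 0")

```text
clock: 1.1
tcp_pos: [0.2842, 0.3624, 0.2008]
ee_rot: [-0.04, 0.999, 0.0, -0.0]
wrist_force: [-0.1, 0.4, -0.2]
opening: 0.183
gripper_force: 0.0
```

Request:
carry_out(rows="0 -0.3 -0.94 0 0 0 0;0 -0.3 -0.94 0 0 0 0;0 -0.3 -0.94 0 0 0 0;0 -0.3 -0.94 0 0 0 0")

```text
clock: 1.5
tcp_pos: [0.3142, 0.2902, 0.201]
ee_rot: [-0.041, 0.999, 0.001, -0.0]
wrist_force: [0.1, -0.1, 0.2]
opening: 0.008
gripper_force: 0.0
```

Request:
carry_out(rows="0 -0.3 -0.94 0 0 0 0;0 -0.3 -0.94 0 0 0 0;0 -0.3 -0.94 0 0 0 0;0 -0.3 -0.94 0 0 0 0")

```text
clock: 1.9
tcp_pos: [0.3442, 0.2175, 0.2009]
ee_rot: [-0.041, 0.999, 0.001, -0.0]
wrist_force: [-1.2, 0.8, -0.3]
opening: 0.001
gripper_force: 0.0
```

Request:
carry_out(rows="0 -0.3 -0.94 0 0 0 0;0 -0.3 -0.94 0 0 0 0;0 -0.3 -0.94 0 0 0 0;0 -0.3 -0.94 0 0 0 0")

```text
clock: 2.3
tcp_pos: [0.3742, 0.1446, 0.2008]
ee_rot: [-0.041, 0.999, 0.001, -0.0]
wrist_force: [-0.5, 0.4, -0.3]
opening: 0.002
gripper_force: 0.0
```

Request:
carry_out(rows="0 -0.3 -0.94 0 0 0 0;0 -0.3 -0.94 0 0 0 0;0 -0.3 -0.94 0 0 0 0;0 -0.3 -0.94 0 0 0 0")

```text
clock: 2.7
tcp_pos: [0.4041, 0.0718, 0.2007]
ee_rot: [-0.041, 0.999, 0.001, -0.0]
wrist_force: [-0.7, 0.2, 0.0]
opening: 0.006
gripper_force: 0.0
```

Request:
carry_out(rows="0 -0.3 -0.94 0 0 0 0;0 -0.3 -0.94 0 0 0 0;0 -0.3 -0.94 0 0 0 0;0 -0.3 -0.94 0 0 0 0;0 -0.3 -0.94 0 0 0 0;0 -0.3 -0.94 0 0 0 0")

```text
clock: 3.3
tcp_pos: [0.434, -0.0012, 0.2008]
ee_rot: [-0.042, 0.999, 0.0, -0.0]
wrist_force: [0.2, -0.4, -0.5]
opening: 0.001
gripper_force: 0.0
```

```bash
cat >> h.py <<'E'
a=np.radians(4.7); O=np.array([.7665,.027])
ex=np.array([np.cos(a),np.sin(a)]); ey=np.array([-ex[1],ex[0]])
def rd(p): d=np.asarray(p)[...,:2]-O; return np.stack([d@ex,d@ey,np.asarray(p)[...,2]],-1)
def st():
    s=manip.observe(); print(round(s['clock'],2),'reader',rd(s['tcp_pos']).round(4),'F',s['wrist_force'].round(1),'rot',s['ee_rot'].round(3),'op',round(s['opening'],2))
E
python3 - <<'E'
from h import *
st()
im,d,w=pts('wrist'); np.savez('wr.npz',im=im,w=w); cv2.imwrite('pics/w1.png',im[...,::-1])
hsv=cv2.cvtColor(im,cv2.COLOR_RGB2HSV)
m=((hsv[...,0]>40)&(hsv[...,0]<95)&(hsv[...,1]>100)&(w[...,2]>.1)).astype(np.uint8)
n,l,s,c=cv2.connectedComponentsWithStats(m)
for i in range(1,n):
    if s[i,4]>40: q=rd(w[l==i]); print(c[i].round(),s[i,4],np.nanmedian(q,0).round(4),np.nanpercentile(q,[2,98],axis=0).round(4).tolist())
E
```

```text
3.3 reader [-0.3337 -0.0008  0.2008] F [ 0.2 -0.4 -0.5] rot [-0.042  0.999  0.    -0.   ] op 0.0
[413. 325.] 256 [-0.1813  0.1861  0.1304] [[-0.1892, 0.1747, 0.1291], [-0.1716, 0.1971, 0.1317]]
```

View pics/w1.png

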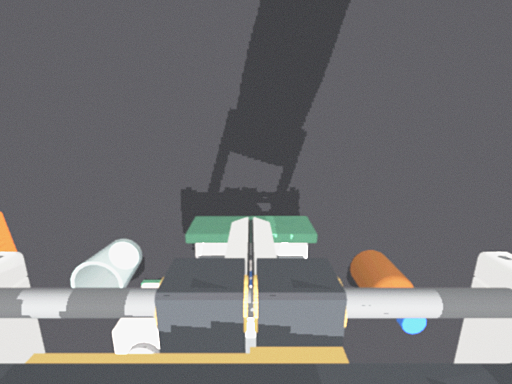

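Request:
carry_out(rows="0 0 0 0.7 0 0 0;0 0 0 0.7 0 0 0;0 0 0 0.7 0 0 0")

```text
clock: 3.65
tcp_pos: [0.4326, -0.0018, 0.1435]
ee_rot: [-0.041, 0.999, 0.001, -0.002]
wrist_force: [-0.4, 0.4, 0.4]
opening: 0.007
gripper_force: 0.0
```

Request:
carry_out(rows="0 0 0 0.7 0 0 0;0 0 0 0.7 0 0 0;0 0 0 0.7 0 0 0;0 0 0 0.7 0 0 0")

```text
clock: 4.05
tcp_pos: [0.4363, -0.003, 0.0911]
ee_rot: [-0.041, 0.999, -0.0, 0.002]
wrist_force: [0.7, 0.2, -0.1]
opening: 0.004
gripper_force: 0.0
```

Request:
carry_out(rows="0 -0.2 0 0 0 0 0;0 -0.35 0 0 0 0 0;0 -0.45 0 0 0 0 0;0 -0.55 0 0 0 0 0;0 -0.65 0 0 0 0 0;0 -0.75 0 0 0 0 0;0 -0.85 0 0 0 0 0;0 -0.9 0 0 0 0 0;0 -0.95 0 0 0 0 0;0 -1 0 0 0 0 0;0 -1 0 0 0 0 0")

```text
clock: 5.15
tcp_pos: [0.5146, 0.0039, 0.0889]
ee_rot: [-0.041, 0.999, -0.0, 0.0]
wrist_force: [-0.7, -0.3, 0.9]
opening: 0.006
gripper_force: 0.0
```

Request:
carry_out(rows="0 -0.1 0 0 0 0 0;0 -0.2 0 0 0 0 0;0 -0.3 0 0 0 0 0;0 -0.38 0 0 0 0 0;0 -0.45 0 0 0 0 0;0 -0.51 0 0 0 0 0;0 -0.57 0 0 0 0 0;0 -0.62 0 0 0 0 0;0 -0.66 0 0 0 0 0;0 -0.7 0 0 0 0 0;0 -0.7 0 0 0 0 0")

```text
clock: 6.25
tcp_pos: [0.5704, 0.0085, 0.0889]
ee_rot: [-0.041, 0.999, -0.0, 0.0]
wrist_force: [-0.4, 0.2, -0.4]
opening: 0.003
gripper_force: 0.0
```

```bash
python3 -c "
from h import *
st()"
```

```text
6.25 reader [-0.197  -0.0024  0.0889] F [-0.4  0.2 -0.4] rot [-0.041  0.999 -0.     0.   ] op 0.0
```

Request:
carry_out(rows="0 -0.02 0 0 0 0 0;0 -0.04 0 0 0 0 0;0 -0.06 0 0 0 0 0;0 -0.06 0 0 0 0 0")

```text
clock: 6.65
tcp_pos: [0.575, 0.0089, 0.0889]
ee_rot: [-0.041, 0.999, -0.0, 0.0]
wrist_force: [0.6, -0.3, -0.4]
opening: 0.005
gripper_force: 0.0
```

Request:
carry_out(rows="0 -0.02 0 0 0 0 0;0 -0.04 0 0 0 0 0;0 -0.04 0 0 0 0 0")

```text
clock: 6.95
tcp_pos: [0.5783, 0.0092, 0.0889]
ee_rot: [-0.041, 0.999, -0.0, 0.0]
wrist_force: [0.0, -0.7, 0.0]
opening: 0.004
gripper_force: 0.0
```

Run:
```python
from h import *
st()
im,d,w=pts('scene'); cv2.imwrite('pics/s2.png',cv2.resize(im[130:290,150:350,::-1],None,fx=3,fy=3))
hsv=cv2.cvtColor(im,cv2.COLOR_RGB2HSV); r=rd(w)
m=((hsv[...,0]>40)&(hsv[...,0]<95)&(hsv[...,1]>100)&(w[...,2]>.04)&(abs(r[...,0]+.2)<.12)&(abs(r[...,1])<.1)).astype(np.uint8)
n,l,s,c=cv2.connectedComponentsWithStats(m)
for i in range(1,n):
    if s[i,4]>20: q=r[l==i]; t=q[q[:,2]>.1]; print(c[i].round(),s[i,4],np.nanmedian(t,0).round(4),np.nanpercentile(t,[2,98],axis=0).round(4).tolist())
```

```text
6.95 reader [-0.1891 -0.0024  0.0889] F [ 0.  -0.7  0. ] rot [-0.041  0.999 -0.     0.   ] op 0.0
[232. 171.] 28 [-0.2689 -0.0365  0.1041] [[-0.2735, -0.0534, 0.1002], [-0.1641, -0.0187, 0.2405]]
[255. 186.] 197 [-0.0865 -0.0003  0.2553] [[-0.0943, -0.0418, 0.2484], [-0.0818, 0.0415, 0.261]]
```

View pics/s2.png

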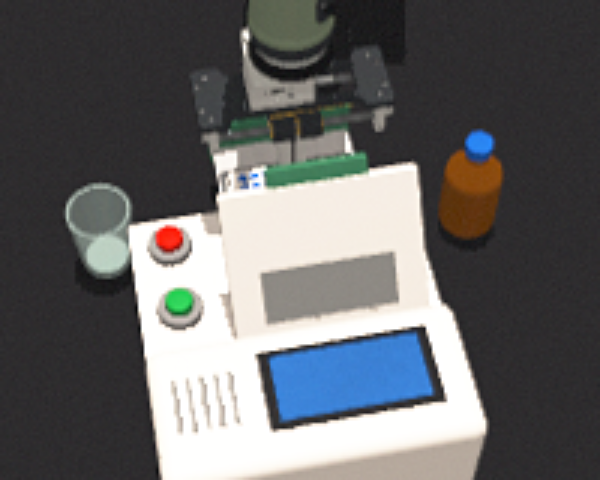

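Run:
```python
from h import *
st(); s=manip.observe(); tc=s['tcp_pos']
for n in('scene','side'):
    P=camera_params(n); c=np.array(P['R'])@tc+P['t']; print(n,P['fx']*c[0]/c[2]+P['cx'],P['fy']*c[1]/c[2]+P['cy'],c[2])
im,d,w=pts('side'); cv2.imwrite('pics/s3.png',cv2.resize(im[100:260,180:380,::-1],None,fx=3.5,fy=3.5)); np.savez('side3.npz',im=im,w=w)
```

```text
7.0 reader [-0.1892 -0.0024  0.0889] F [ 0.5 -0.6  0.1] rot [-0.041  0.999 -0.     0.   ] op 0.0
scene 246.94033704390532 192.64307511800214 1.273796035141011
side 260.36336572979434 205.97103713192496 1.325815642024863
```

View pics/s3.png

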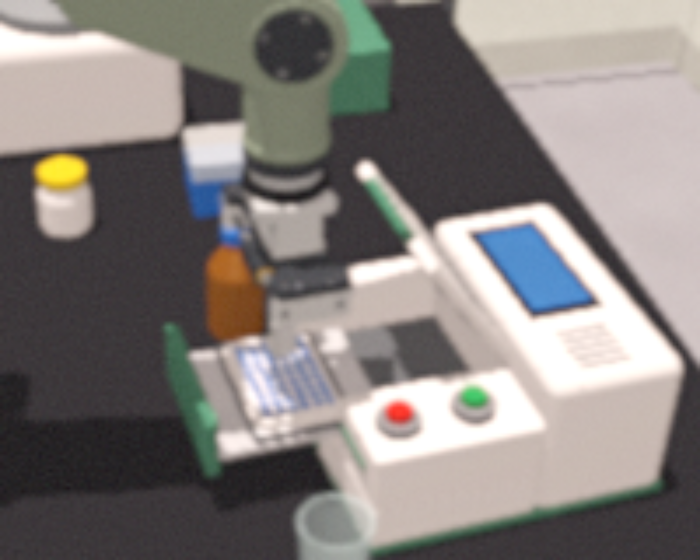

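Run:
```python
from h import *
z=np.load('side3.npz'); im,w=z['im'],z['w']; r=rd(w)
hsv=cv2.cvtColor(im,cv2.COLOR_RGB2HSV)
for (u,v) in [(180+305/3.5,100+x/3.5) for x in (230,270,285,300,310,320,330,340,350,360)]+[(180+330/3.5,100+x/3.5) for x in (320,330,340,350,360)]+[(180+190/3.5,100+x/3.5) for x in (360,400,440)]+[(180+280/3.5,100+372/3.5)]:
    u,v=int(u),int(v); print(u,v,r[v,u].round(3),im[v,u])
P=camera_params('wrist'); tc=manip.observe()['tcp_pos']; c=np.array(P['R'])@tc+P['t']; print(P['fx']*c[0]/c[2]+P['cx'],P['fy']*c[1]/c[2]+P['cy'],c)
im,d,w=pts('wrist'); r=rd(w); np.savez('wr3.npz',im=im,w=w); cv2.imwrite('pics/w3.png',im[...,::-1])
for v in range(180,384,12): print(v,[r[v,u].round(3).tolist() for u in (244,256)],d[v,256].round(3))
```

```text
267 165 [-0.183 -0.043  0.274] [175 166 160]
267 177 [-0.19  -0.065  0.248] [77 74 78]
267 181 [-0.197 -0.086  0.25 ] [82 83 85]
267 185 [-0.198 -0.091  0.239] [149 141 136]
267 188 [-0.194 -0.081  0.22 ] [175 166 161]
267 191 [-0.195 -0.083  0.211] [180 170 164]
267 194 [-0.144  0.067  0.077] [180 166 159]
267 197 [-0.152  0.043  0.084] [205 192 190]
267 200 [-0.157  0.027  0.084] [160 165 199]
267 202 [-0.16   0.017  0.084] [138 141 167]
274 191 [-0.114  0.077  0.076] [193 179 173]
274 194 [-0.116  0.071  0.068] [241 228 225]
274 197 [-0.121  0.056  0.067] [248 237 233]
274 200 [-0.128  0.036  0.071] [214 202 197]
274 202 [-0.13   0.03   0.067] [177 166 162]
234 202 [-0.271  0.023  0.105] [164 159 152]
234 214 [-0.281 -0.012  0.085] [59 95 73]
234 225 [-0.274  0.026  0.003] [48 57 50]
260 206 [-0.188  0.006  0.082] [159 155 166]
249.49562210992298 219.99744829129003 [-0.00057925  0.02074277  0.212215  ]
180 [[-0.219, -0.006, 0.082], [-0.219, 0.003, 0.083]] 0.21
192 [[-0.209, -0.007, 0.082], [-0.21, 0.003, 0.083]] 0.212
204 [[-0.2, -0.007, 0.083], [-0.2, 0.003, 0.082]] 0.216
216 [[-0.191, -0.007, 0.085], [-0.191, 0.003, 0.083]] 0.217
228 [[-0.199, -0.006, 0.13], [-0.199, 0.002, 0.129]] 0.171
240 [[-0.199, -0.005, 0.147], [-0.2, 0.001, 0.148]] 0.153
252 [[-0.199, -0.005, 0.161], [-0.2, 0.001, 0.162]] 0.139
264 [[-0.223, -0.004, 0.216], [-0.199, 0.001, 0.172]] 0.129
276 [[-0.222, -0.004, 0.221], [-0.221, -0.0, 0.22]] 0.078
288 [[-0.221, -0.003, 0.224], [-0.221, -0.0, 0.224]] 0.074
300 [[-0.219, -0.003, 0.226], [-0.219, -0.0, 0.227]] 0.071
312 [[-0.216, -0.003, 0.228], [-0.217, -0.0, 0.229]] 0.07
324 [[-0.213, -0.003, 0.228], [-0.213, -0.0, 0.228]] 0.071
336 [[-0.208, -0.004, 0.227], [-0.198, -0.0, 0.215]] 0.088
348 [[-0.204, -0.004, 0.226], [-0.209, -0.0, 0.232]] 0.069
360 [[-0.208, -0.003, 0.235], [-0.209, -0.001, 0.235]] 0.066
372 [[-0.213, -0.003, 0.243], [-0.214, -0.001, 0.243]] 0.057
```

View pics/w3.png

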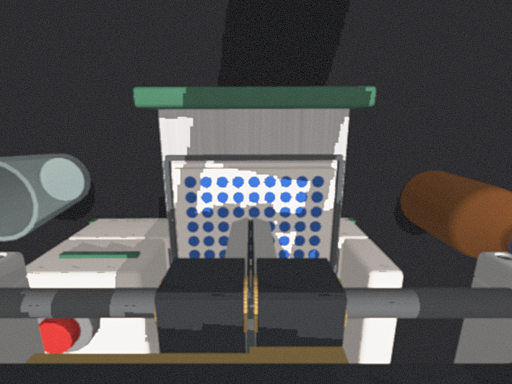

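Run:
```python
from h import *
z=np.load('wr3.npz'); im,w=z['im'],z['w']; r=rd(w)
P=camera_params('wrist'); C=-np.array(P['R']).T@np.array(P['t']); print('cam',rd(C))
for u in (238,242,246,256,260,264):
    col=r[200:262,u]; f=np.where(col[:,2]>.1)[0]
    v=200+f.min(); print(u,v,r[v,u].round(4),r[v-1,u].round(4))
    
s=np.load('wr.npz'); r=rd(s['w'])
for u in (240,246,256,262):
    f=[v for v in range(190,262) if r[v,u,2]>.15]; print(u,f[0],r[f[0],u].round(4),r[f[0]-1,u].round(4))
```

```text
cam [-0.26362776 -0.00186302  0.28869622]
238 220 [-0.1992 -0.0098  0.1155] [-0.1879 -0.0113  0.0828]
242 219 [-0.1994 -0.0073  0.114 ] [-0.1889 -0.0082  0.0832]
246 217 [-0.1991 -0.0047  0.1095] [-0.1902 -0.0051  0.0822]
256 218 [-0.1994  0.002   0.1122] [-0.1895  0.0027  0.0826]
260 219 [-0.1992  0.0047  0.1135] [-0.1882  0.0059  0.0814]
264 220 [-0.199   0.0072  0.115 ] [-0.1879  0.0089  0.0829]
240 219 [-0.3437 -0.0071  0.2259] [-0.2826 -0.0134  0.0559]
246 217 [-0.3434 -0.0032  0.2209] [-0.2832 -0.0057  0.0498]
256 218 [-0.343   0.0036  0.222 ] [-0.2831  0.0075  0.0534]
262 220 [-0.3437  0.0074  0.2277] [-0.2834  0.015   0.0617]
```

The wrist view shows the fingers over the plate (tips around pixel 250,218) and the panel still at rows 88–107. So they passed over the panel: the closed fingertips sit about 20 mm above the reported TCP. I'll back off and push lower.

Request:
carry_out(rows="0 0 0 -0.25 0 0 0;0 0.3 0 -0.25 0 0 0;0 1 0 -0.25 0 0 0;0 1 0 -0.25 0 0 0;0 1 0 -0.25 0 0 0")

```text
clock: 7.6
tcp_pos: [0.4966, 0.0028, 0.1085]
ee_rot: [-0.041, 0.999, 0.0, -0.0]
wrist_force: [-0.2, 0.1, 0.3]
opening: 0.004
gripper_force: 0.0
```

Request:
carry_out(rows="0 0.82 0 0 0 0 0;0 0.82 0 0 0 0 0;0 0.82 0 0 0 0 0;0 0.82 0 0.3 0 0 0;0 0.82 -0.03 0.55 0 0 0;0 0.82 -0.03 0.55 0 0 0;0 0.82 -0.03 0.55 0 0 0")

```text
clock: 8.3
tcp_pos: [0.4351, -0.0054, 0.0656]
ee_rot: [-0.041, 0.999, -0.0, 0.001]
wrist_force: [1.2, 0.7, 0.1]
opening: 0.004
gripper_force: 0.0
```

Request:
carry_out(rows="0 -0.2 0 0 0 0 0;0 -0.3 0 0 0 0 0;0 -0.4 0 0 0 0 0;0 -0.5 0 0 0 0 0;0 -0.6 0 0 0 0 0;0 -0.7 0 0 0 0 0;0 -0.75 0 0 0 0 0")

```text
clock: 9.0
tcp_pos: [0.4932, -0.0002, 0.0647]
ee_rot: [-0.041, 0.999, 0.0, -0.0]
wrist_force: [-2.7, -0.6, 2.0]
opening: 0.003
gripper_force: 1.1
```

Run:
```python
from h import *
st()
im,d,w=pts('wrist'); r=rd(w)
for v in range(60,384,10): print(v,r[v,180].round(3),r[v,246].round(3),im[v,180],im[v,246])
```

```text
9.0 reader [-0.2746 -0.0047  0.0647] F [-2.7 -0.6  2. ] rot [-0.041  0.999  0.    -0.   ] op 0.0
60 [-0.398 -0.065 -0.001] [-0.398 -0.008 -0.001] [94 90 96] [68 67 75]
70 [-0.39  -0.065  0.001] [-0.39  -0.008  0.   ] [ 98  97 103] [59 58 63]
80 [-0.382 -0.066 -0.001] [-0.382 -0.008 -0.001] [ 98  98 100] [68 67 71]
90 [-0.374 -0.067 -0.   ] [-0.373 -0.008 -0.   ] [94 92 96] [64 68 69]
100 [-0.365 -0.067  0.   ] [-0.365 -0.008  0.   ] [96 92 98] [64 64 66]
110 [-0.356 -0.068  0.001] [-0.356 -0.008 -0.   ] [95 93 97] [64 64 68]
120 [-0.348 -0.068 -0.   ] [-0.348 -0.008 -0.001] [87 89 93] [61 62 66]
130 [-0.339 -0.069  0.   ] [-0.339 -0.008 -0.001] [91 93 96] [65 68 68]
140 [-0.33  -0.069 -0.   ] [-0.33  -0.008  0.001] [94 90 98] [65 64 69]
150 [-0.32 -0.07 -0.  ] [-0.32  -0.008 -0.001] [92 95 99] [66 65 67]
160 [-0.311 -0.071 -0.   ] [-0.311 -0.008 -0.001] [ 97  95 102] [72 74 72]
170 [-0.301 -0.071 -0.001] [-0.301 -0.008 -0.   ] [95 94 98] [67 68 70]
180 [-0.292 -0.072 -0.   ] [-0.292 -0.008 -0.   ] [94 93 97] [69 71 76]
190 [-0.282 -0.073 -0.   ] [-0.281 -0.008 -0.   ] [ 96  95 100] [
[... 746 characters left out ...]
9 93] [249 250 188]
300 [-0.308 -0.021  0.207] [-0.304 -0.005  0.202] [131 136 143] [244 228 160]
310 [-0.304 -0.021  0.207] [-0.302 -0.005  0.204] [136 141 146] [248 250 212]
320 [-0.301 -0.021  0.206] [-0.3   -0.005  0.205] [137 141 151] [247 234 151]
330 [-0.298 -0.022  0.206] [-0.295 -0.005  0.203] [87 90 93] [237 215 142]
340 [-0.295 -0.022  0.206] [-0.267 -0.006  0.175] [84 92 98] [255 254 253]
350 [-0.293 -0.022  0.207] [-0.173 -0.008  0.083] [84 88 91] [255 254 253]
360 [-0.294 -0.021  0.211] [-0.293 -0.005  0.21 ] [223 191 118] [226 194 121]
370 [-0.298 -0.019  0.217] [-0.298 -0.005  0.217] [80 82 87] [73 77 84]
380 [-0.298 -0.018  0.22 ] [-0.297 -0.005  0.219] [79 81 87] [78 81 84]
```

Request:
carry_out(rows="0 -0.1 -0.02 0 0 0 0;0 -0.2 -0.02 0 0 0 0;0 -0.3 -0.02 0 0 0 0;0 -0.4 -0.02 0 0 0 0;0 -0.5 -0.02 0 0 0 0;0 -0.6 -0.02 0 0 0 0;0 -0.68 -0.02 0 0 0 0;0 -0.76 -0.02 0 0 0 0;0 -0.83 -0.02 0 0 0 0;0 -0.89 -0.02 0 0 0 0;0 -0.94 -0.02 0 0 0 0;0 -0.94 -0.02 0 0 0 0")

```text
clock: 10.25
tcp_pos: [0.5693, 0.0041, 0.0653]
ee_rot: [-0.041, 0.999, -0.0, 0.001]
wrist_force: [-0.7, -0.6, -0.9]
opening: 0.005
gripper_force: 0.3
```

Request:
carry_out(rows="0 -0.02 0 0 0 0 0;0 -0.04 0 0 0 0 0;0 -0.06 0 0 0 0 0;0 -0.06 0 0 0 0 0")

```text
clock: 10.65
tcp_pos: [0.5731, 0.0044, 0.0653]
ee_rot: [-0.041, 0.999, -0.0, 0.0]
wrist_force: [-2.2, -1.5, 1.3]
opening: 0.005
gripper_force: 1.2
```

Request:
carry_out(rows="0 -0.015 0 0 0 0 0;0 -0.03 0 0 0 0 0;0 -0.03 0 0 0 0 0")

```text
clock: 10.95
tcp_pos: [0.573, 0.0045, 0.0651]
ee_rot: [-0.041, 0.999, -0.0, -0.002]
wrist_force: [-9.4, -1.9, 7.2]
opening: 0.005
gripper_force: 4.3
```

Request:
carry_out(rows="0 -0.015 0 0 0 0 0;0 -0.025 0 0 0 0 0;0 -0.025 0 0 0 0 0")

```text
clock: 11.25
tcp_pos: [0.5729, 0.0045, 0.0651]
ee_rot: [-0.041, 0.999, -0.0, -0.005]
wrist_force: [-13.3, -3.0, 11.2]
opening: 0.01
gripper_force: 6.8
```

Request:
carry_out(rows="0 0.2 0 0 0 0 0;0 0.5 0 0 0 0 0;0 0.7 0 -0.5 0 0 0;0 0.7 0 -1 0 0 0;0 0.7 0 -1 0 0 0;0 0.7 0 -1 0 0 0")

```text
clock: 11.85
tcp_pos: [0.5233, 0.0004, 0.1466]
ee_rot: [-0.041, 0.999, -0.0, 0.003]
wrist_force: [0.1, -0.0, 0.3]
opening: 0.003
gripper_force: 0.0
```

Request:
carry_out(rows="0 0 0 -1 0 0 0;0 0 0 -1 0 0 0;0 0 0 -1 0 0 0;0 0 0 -1 0 0 0")

```text
clock: 12.25
tcp_pos: [0.5213, 0.0007, 0.2238]
ee_rot: [-0.041, 0.999, 0.0, -0.0]
wrist_force: [0.0, 0.1, -0.6]
opening: 0.003
gripper_force: 0.0
```

Request:
carry_out(rows="0 0 0 -1 0 0 0;0 0 0 -1 0 0 0;0 0 0 -1 0 0 0;0 0 0 -1 0 0 0")

```text
clock: 12.65
tcp_pos: [0.5207, 0.0007, 0.3026]
ee_rot: [-0.041, 0.999, 0.0, -0.002]
wrist_force: [-0.5, 0.8, -0.6]
opening: 0.009
gripper_force: 0.0
```

Run:
```python
from h import *
st()
im,d,w=pts('scene'); cv2.imwrite('pics/s4.png',cv2.resize(im[130:290,150:350,::-1],None,fx=3,fy=3))
hsv=cv2.cvtColor(im,cv2.COLOR_RGB2HSV)
for n in('wrist','scene'):
    im,d,w=pts(n); hsv=cv2.cvtColor(im,cv2.COLOR_RGB2HSV); r=rd(w)
    m=((hsv[...,0]>40)&(hsv[...,0]<95)&(hsv[...,1]>70)&(w[...,2]>.09)&(abs(r[...,0]+.15)<.12)&(abs(r[...,1])<.1)).astype(np.uint8)
    k,l,s,c=cv2.connectedComponentsWithStats(m)
    for i in range(1,k):
        if s[i,4]>30: q=r[l==i]; print(n,c[i].round(),s[i,4],np.nanmedian(q,0).round(4),np.nanpercentile(q,[2,98],axis=0).round(4).tolist())
```

```text
12.65 reader [-0.2471 -0.0061  0.3026] F [-0.5  0.8 -0.6] rot [-0.041  0.999  0.    -0.002] op 0.01
wrist [256. 215.] 855 [-0.1841  0.0068  0.1062] [[-0.1857, -0.0683, 0.0905], [-0.1764, 0.0707, 0.1086]]
wrist [250. 341.] 71 [-0.0969 -0.0057  0.2576] [[-0.0991, -0.0089, 0.2519], [-0.0934, -0.0015, 0.2597]]
scene [255. 186.] 217 [-0.0872 -0.0008  0.2554] [[-0.0955, -0.0428, 0.2476], [-0.0815, 0.0425, 0.2606]]
```

View pics/s4.png

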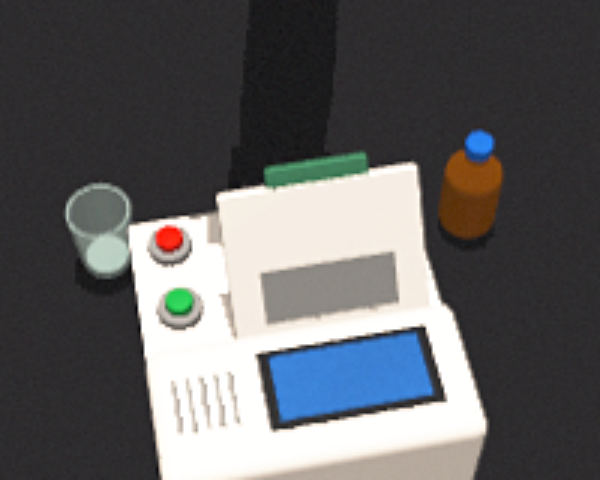

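Request:
carry_out(rows="0 -0.95 0.07 0 0 0 0;0 -0.95 0.07 0 0 0 0;0 -0.95 0.07 0 0 0 0;0 -0.95 0.07 0 0 0 0")

```text
clock: 13.2
tcp_pos: [0.5957, 0.0124, 0.3024]
ee_rot: [-0.041, 0.999, 0.0, -0.002]
wrist_force: [0.1, -0.6, 0.3]
opening: 0.004
gripper_force: 0.0
```

Request:
carry_out(rows="0 -0.95 0 0 0 0 0;0 -0.95 0 0 0 0 0;0 -0.95 0 0 0 0 0;0 -0.95 0 0 0 0 0")

```text
clock: 13.6
tcp_pos: [0.6712, 0.0183, 0.3042]
ee_rot: [-0.041, 0.999, 0.0, -0.001]
wrist_force: [0.4, -0.4, 0.2]
opening: 0.003
gripper_force: 0.0
```

Request:
carry_out(rows="0 -0.95 0 0 0 0 0;0 -0.95 0 0 0 0 0;0 -0.95 0 0 0 0 0;0 -0.95 0 0 0 0 0;0 -0.95 0 0.5 0 0 0;0 -0.95 0 0.95 0 0 0;0 -0.95 0 0.95 0 0 0")

```text
clock: 14.3
tcp_pos: [0.7429, 0.0249, 0.223]
ee_rot: [-0.041, 0.999, 0.001, -0.006]
wrist_force: [-1.1, 0.9, -0.2]
opening: 0.007
gripper_force: 0.0
```

```bash
python3 -c "
from h import *
st()"
```

```text
14.3 reader [-2.37e-02 -2.00e-04  2.23e-01] F [-1.1  0.9 -0.2] rot [-0.041  0.999  0.001 -0.006] op 0.01
```

Request:
carry_out(rows="0 0 0 0.25 0 0 0;0 0.15 0 0.25 0 0 0;0 0.3 0 0.25 0 0 0;0 0.42 0 0.32 0 0 0;0 0.55 0 0.41 0 0 0;0 0.65 0 0.51 0 0 0;0 0.75 0 0.62 0 0 0;0 0.78 0 0.64 0 0 0")

```text
clock: 15.1
tcp_pos: [0.686, 0.0193, 0.1811]
ee_rot: [-0.041, 0.999, -0.0, 0.002]
wrist_force: [0.7, 0.4, 1.5]
opening: 0.008
gripper_force: 0.8
```

Run:
```python
from h import *
st()
im,d,w=pts('scene'); hsv=cv2.cvtColor(im,cv2.COLOR_RGB2HSV); r=rd(w)
m=((hsv[...,0]>40)&(hsv[...,0]<95)&(hsv[...,1]>70)&(w[...,2]>.11)&(abs(r[...,0]+.15)<.12)&(abs(r[...,1])<.1)).astype(np.uint8)
k,l,s,c=cv2.connectedComponentsWithStats(m)
for i in range(1,k):
    if s[i,4]>20: print(s[i,4],np.nanmedian(r[l==i],0).round(4))
```

```text
15.1 reader [-0.0809 -0.0011  0.1811] F [0.7 0.4 1.5] rot [-0.041  0.999 -0.     0.002] op 0.01
```

Request:
carry_out(rows="0 0.09 0 0.13 0 0 0;0 0.17 0 0.26 0 0 0;0 0.24 0 0.4 0 0 0;0 0.29 0 0.52 0 0 0;0 0.32 0 0.62 0 0 0;0 0.34 0 0.7 0 0 0;0 0.34 0 0.7 0 0 0")

```text
clock: 15.85
tcp_pos: [0.6577, 0.0177, 0.1197]
ee_rot: [-0.041, 0.999, 0.0, -0.001]
wrist_force: [-0.7, 0.1, 0.5]
opening: 0.004
gripper_force: 0.0
```

```bash
cat > lid.py <<'E'
from h import *
st()
im,d,w=pts('scene'); hsv=cv2.cvtColor(im,cv2.COLOR_RGB2HSV); r=rd(w)
m=((hsv[...,0]>40)&(hsv[...,0]<95)&(hsv[...,1]>60)&(w[...,2]>.09)&(abs(r[...,0]+.15)<.12)&(abs(r[...,1])<.1)).astype(np.uint8)
k,l,s,c=cv2.connectedComponentsWithStats(m)
for i in range(1,k):
    if s[i,4]>15: print(s[i,4],np.nanmedian(r[l==i],0).round(4))
for x in(-.14,-.1,-.06,-.02):
    q=(abs(r[...,0]-x)<.01)&(abs(abs(r[...,1])-.06)<.02); print(x,np.nanmedian(r[q][:,2]).round(4))
E
python3 lid.py
```

```text
15.85 reader [-0.1092 -0.0004  0.1197] F [-0.7  0.1  0.5] rot [-0.041  0.999  0.    -0.001] op 0.0
34 [-0.1551 -0.0431  0.1413]
-0.14 0.2764
-0.1 0.2804
-0.06 0.135
-0.02 0.1298
```

Request:
carry_out(rows="0 0 0 0.05 0 0 0;0 0 0 0.1 0 0 0;0 0 0 0.14 0 0 0;0 0 0 0.14 0 0 0")

```text
clock: 16.3
tcp_pos: [0.6586, 0.0175, 0.1097]
ee_rot: [-0.041, 0.999, 0.0, -0.0]
wrist_force: [0.0, 0.5, 0.2]
opening: 0.004
gripper_force: 0.0
```

Request:
carry_out(rows="0 0 0 0.02 0 0 0;0 0 0 0.04 0 0 0;0 0 0 0.04 0 0 0")

```text
clock: 16.6
tcp_pos: [0.6589, 0.0175, 0.1077]
ee_rot: [-0.041, 0.999, 0.0, 0.0]
wrist_force: [-0.6, 0.1, 2.6]
opening: 0.002
gripper_force: 1.3
```

Request:
carry_out(rows="0 0 0 0.02 0 0 0;0 0 0 0.03 0 0 0;0 0 0 0.03 0 0 0")

```text
clock: 16.9
tcp_pos: [0.659, 0.0175, 0.1076]
ee_rot: [-0.041, 0.999, -0.0, 0.0]
wrist_force: [-5.6, -0.1, 11.3]
opening: 0.004
gripper_force: 5.5
```

Request:
carry_out(rows="0 0 0 0.03 0 0 0;0 0 0 0.03 0 0 0;0 0 0 -0.6 0 0 0;0 0 0 -0.6 0 0 0;0 0 0 -0.6 0 0 0")

```text
clock: 17.4
tcp_pos: [0.6604, 0.0172, 0.1549]
ee_rot: [-0.041, 0.999, -0.0, 0.002]
wrist_force: [0.5, -0.6, -0.1]
opening: 0.004
gripper_force: 0.0
```

Request:
carry_out(rows="0 -0.68 -0.85 0 0 0 0;0 -0.68 -0.85 0 0 0 0;0 -0.68 -0.85 0 0 0 0;0 -0.68 -0.85 0 0 0 0")

```text
clock: 17.8
tcp_pos: [0.7174, -0.0463, 0.1499]
ee_rot: [-0.04, 0.999, 0.001, -0.002]
wrist_force: [0.2, 0.2, -0.8]
opening: 0.004
gripper_force: 0.0
```

Request:
carry_out(rows="0 0 -0.8 0 0 0 0;0 0 -0.8 0 0 0 0;0 0 -0.8 0 0 0 0;0 0 -0.8 0 0 0 0")

```text
clock: 18.2
tcp_pos: [0.7231, -0.1083, 0.1524]
ee_rot: [-0.041, 0.999, 0.001, -0.001]
wrist_force: [0.7, 0.1, -0.3]
opening: 0.008
gripper_force: 0.0
```

```bash
python3 lid.py
python3 - <<'E'
from h import *
im,d,w=pts('wrist'); cv2.imwrite('pics/w5.png',im[...,::-1])
for n in('wrist','scene','side'):
    im,d,w=pts(n); hsv=cv2.cvtColor(im,cv2.COLOR_RGB2HSV); r=rd(w)
    for nm,mm in (('g',(hsv[...,0]>40)&(hsv[...,0]<90)),('r',(hsv[...,0]<8)|(hsv[...,0]>172))):
        m=mm&(hsv[...,1]>120)&(r[...,2]>.13)&(r[...,2]<.145)&(abs(r[...,1]+.132)<.03)&(abs(r[...,0]+.09)<.08)
        if m.sum()>5: print(n,nm,m.sum(),np.median(r[m],0).round(4))
E
```

```text
18.2 reader [-0.0543 -0.1313  0.1524] F [ 0.7  0.1 -0.3] rot [-0.041  0.999  0.001 -0.001] op 0.01
114 [-0.1639  0.0207  0.1254]
-0.14 0.1313
-0.1 0.1294
-0.06 0.2181
-0.02 0.1297
wrist g 536 [-0.0589 -0.1303  0.1368]
wrist r 872 [-0.125  -0.1311  0.1369]
scene g 62 [-0.0498 -0.1319  0.1363]
side g 22 [-0.058  -0.139   0.1363]
side r 38 [-0.1293 -0.1378  0.1361]
```

View pics/w5.png

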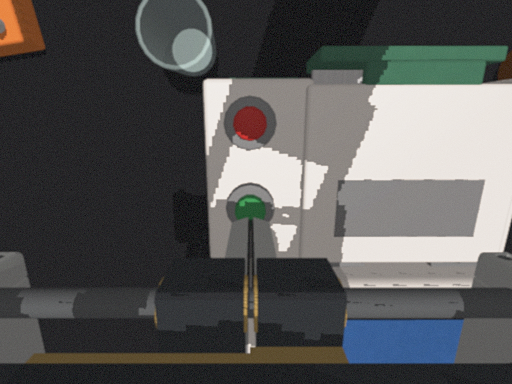

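The wrist view shows the fingers above the green button (250,208), the red one well clear at (250,123), and the lid apparently level. I'll check the lid slope before pressing.

Run:
```python
from h import *
for n in('wrist','scene'):
    im,d,w=pts(n); r=rd(w); m=(abs(r[...,1])<.08)&(r[...,0]>-.15)&(r[...,0]<-.01)&(abs(r[...,2]-.129)<.008)
    q=r[m]; print(n,m.sum(),np.polyfit(q[:,0],q[:,2],1).round(4), np.median(q[:,2]))
```

```text
wrist 32240 [0.0042 0.1287] 0.1283007983015529
scene 2315 [0.0041 0.128 ] 0.12771598835187326
```

Request:
carry_out(rows="0 0 0 0.15 0 0 0;0 0 0 0.3 0 0 0;0 0 0 0.43 0 0 0;0 0 0 0.43 0 0 0")

```text
clock: 18.95
tcp_pos: [0.7222, -0.1093, 0.1152]
ee_rot: [-0.041, 0.999, 0.001, -0.002]
wrist_force: [-1.5, 0.8, 1.9]
opening: 0.003
gripper_force: 0.8
```

Request:
carry_out(rows="0 0 0 0.03 0 0 0;0 0 0 0.06 0 0 0;0 0 0 0.09 0 0 0;0 0 0 0.1 0 0 0;0 0 0 0.1 0 0 0")

```text
clock: 19.45
tcp_pos: [0.7237, -0.1098, 0.1109]
ee_rot: [-0.041, 0.999, -0.0, -0.0]
wrist_force: [-2.9, 0.3, 4.2]
opening: 0.006
gripper_force: 1.8
```

Request:
carry_out(rows="0 0 0 0.02 0 0 0;0 0 0 0.03 0 0 0;0 0 0 0.03 0 0 0")

```text
clock: 19.75
tcp_pos: [0.7239, -0.1098, 0.1106]
ee_rot: [-0.041, 0.999, -0.0, 0.0]
wrist_force: [-5.6, 1.3, 10.6]
opening: 0.003
gripper_force: 5.0
```

Button is bottomed (10.6 N, no further travel). I'll release and lift clear.

Request:
carry_out(rows="0 0 0 0.02 0 0 0;0 0 0 -0.1 0 0 0;0 0 0 -0.3 0 0 0;0 0 0 -0.8 0 0 0;0 0 0 -1 0 0 0;0 0 0 -1 0 0 0;0 0 0 -1 0 0 0")

```text
clock: 20.45
tcp_pos: [0.7238, -0.1098, 0.1876]
ee_rot: [-0.041, 0.999, -0.0, 0.0]
wrist_force: [0.7, 0.3, -0.0]
opening: 0.007
gripper_force: 0.0
```

Request:
carry_out(rows="0 0 0 -1 0 0 0;0 0 0 -1 0 0 0;0 0 0 -1 0 0 0;0 0 0 -1 0 0 0")

```text
clock: 20.85
tcp_pos: [0.7235, -0.1096, 0.2664]
ee_rot: [-0.041, 0.999, 0.0, -0.001]
wrist_force: [-0.2, 0.5, -1.1]
opening: 0.005
gripper_force: 0.0
```

Run:
```python
from h import *
st()
for n in('wrist','side'):
    im,d,w=pts(n); r=rd(w); hsv=cv2.cvtColor(im,cv2.COLOR_RGB2HSV)
    m=(abs(r[...,1])<.08)&(r[...,0]>-.15)&(r[...,0]<-.01)&(abs(r[...,2]-.129)<.008)
    q=r[m]; print(n,m.sum(),np.polyfit(q[:,0],q[:,2],1).round(4) if len(q)>9 else '')
    g=(hsv[...,0]>40)&(hsv[...,0]<90)&(hsv[...,1]>80)&(r[...,2]>.08)&(r[...,2]<.145)
    b=g&(abs(r[...,1]+.132)<.03)&(abs(r[...,0]+.055)<.03); print('button',b.sum(),np.median(r[b],0).round(4))
    b=g&(r[...,2]<.11)&(abs(r[...,1])<.08)&(r[...,0]<-.17)&(r[...,0]>-.3); print('panel',b.sum(),np.median(r[b],0).round(4))
```

```text
20.85 reader [-0.0541 -0.1327  0.2664] F [-0.2  0.5 -1.1] rot [-0.041  0.999  0.    -0.001] op 0.01
wrist 15161 [0.004  0.1286]
button 331 [-0.0559 -0.131   0.137 ]
panel 1278 [-0.1788  0.001   0.1069]
side 1263 [0.0031 0.1289]
button 32 [-0.0578 -0.1361  0.1358]
panel 136 [-0.1836 -0.0143  0.099 ]
```

Carriage home, lid shut, button sprung back, arm clear.

```bash
python3 -c "
from station import manip
print(manip.finish_job())"
```

```text
the job is handed in; nothing more can be done
None
```

I pushed the carriage home, shut the lid, then pressed the green start button to its stop and let it go, and handed the job in at about 21 s; my first carriage push passed over the panel without contact and I redid it lower.

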